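# Draw a dropped candle ring out from behind the wire guard with the hooked rod

## Task

A brass candle ring has dropped behind the wire guard on the candle table. Take the hooked rod by its handle, put the hook down into the ring behind the guard and slide the ring out along the table, easing it gently but firmly home into the V-shaped stop until you feel it press against both bars - never force it or knock the guard, the ring stays flat on the table, and the gripper does not touch it. Then lay the rod back down on the open table as it lay before, clear of ring, stop and guard, leaving the ring home in the stop and the candle glasses and bowl where they are.

Things in the scene. Friction and masses are not known exactly. Their poses are not given: they have to be found in the camera images.
- hook_rod: Hooked rod, lying on the table. Origin: centre of its wooden handle's underside; x along the rod towards the hook, z up. Handle: block 110 long, 24 wide (y), 36 high, grasped across y at its middle. A steel rod, 6 diameter, axis 20 above the underside, leaves its front and runs to x = 290, where a pin, 7 diameter, 20 long, points down; it lies level on handle and pin. 0.16 kg
- hook_tip (a point): Bottom end of the hook's pin, 290 mm ahead of the hook_rod origin, at the level of the handle's underside
- ring: The brass candle ring, flat on the table behind the guard: 56 outside, 34 bore, 12 high, 0.13 to 0.25 kg. Origin: centre of its underside, z up. It slides with up to about 2.5 N of friction. Pressed into the V it is home at 3 N or more on the V; hook and ring may take 14 N, which a couple of mm of overtravel can pass
- guard: Fixed wire guard, 200 deep (x), 180 wide (y), on the bare table: roof of bars at 75 (gaps under 28), wire sides and back. Origin: middle of its open front, at table level; x points inwards, z up. The opening is free between the corner posts (8 thick, y = +-90) up to 72 high. Three fixed candle glasses, 62 high, stand inside from x = 133 on
- stop: Stop before the guard: two fixed flat rails (y = +-53, 3 high, x = -72 to -2) and, clamped across them by knobs 16 high, a V of two steel bars, 10 high, at +-45 degrees, open to the guard. x points at the guard. The V is clamped anywhere from 0 to 20 along x and holds; its place is not reported. Home (on both bars), the ring's centre is at y = 0, x = 0 to 20. The V ends 49 behind that
- votive_a: Loose candle glass, 62 diameter, 62 high, bystander beside the stop; origin centre of its underside
- votive_b: Loose candle glass, 62 diameter, 62 high, bystander beside the guard; origin centre of its underside
- bowl: Loose green glass bowl, 110 diameter, 45 high, bystander; origin centre of its underside
Things that resemble listed ones, but are neither listed nor needed, are in the scene too. Of the things that look like the ring, the larger one is meant. There is more than one size of the stop; the one meant has the size given above.

How it is judged:
On the way, in this order (a step that is already met when the one before it is completed fails the run):
1. The hook's pin is down inside the ring's bore while the ring is still behind the guard (horizontal distance between hook_tip and ring below 0.016 m and height (world z) of hook_tip below 0.009 m and x of ring in the frame of guard above 0.02 m), for 0.1 s.
2. The hook presses the ring home into the V stop: ring centred in the V within 3 mm, more than 2 N on the stop, hook on the ring (y of ring in the frame of stop between -0.003 and 0.003 m and x of ring in the frame of stop between -0.003 and 0.022 m and contact force between ring and stop above 2 N and contact force between ring and hook_rod above 1 N), for 0.2 s.
At the end, for the whole second after the job is handed in: The ring lies flat and still in the V stop: in the stop's frame within 4 mm of y = 0, x from -3 to 22 mm. The rod lies released, level and still on handle and pin (4 mm, 0.06 rad), touching no ring, stop or guard, its hook outside the guard, over 36 mm from the ring's centre (y of ring in the frame of stop between -0.004 and 0.004 m and x of ring in the frame of stop between -0.003 and 0.022 m and height (world z) of ring below 0.003 m and angle between each of ring, hook_rod's own z axis and vertical below 0.06 rad and linear speed of each of ring, hook_rod below 0.01 m/s and height (world z) of hook_rod below 0.004 m and contact force between hook_rod and ring below 0.05 N and contact force between hook_rod and stop below 0.05 N and contact force between hook_rod and guard below 0.05 N and horizontal distance between hook_tip and ring above 0.036 m and (x of hook_tip in the frame of guard below 0 m or y of hook_tip in the frame of guard below -0.095 m or y of hook_tip in the frame of guard above 0.095 m)).
It fails at once if Hook and ring pressed together with more than 14 N (contact force between hook_rod and ring above 14 N).
It fails at once if The gripper touches the ring (contact force between the arm and ring above 0.5 N).
It fails at once if The ring is lifted or tipped (height (world z) of ring above 0.008 m or angle between ring's own z axis and vertical above 0.25 rad).
It fails at once if The guard is hit or levered against with more than 14 N (contact force between any of hook_rod, the arm and guard above 14 N).
It fails at once if A candle glass or the bowl is moved more than 15 mm (distance of any of votive_a, votive_b, bowl from where it was at the start of the episode above 0.015 m).
It also fails if it takes over 72 s, if anything falls off the work surface, if the arm or the gripper's body presses on something with over 40 N, if the wrist force passes 120 N, or if a joint passes its speed limit or range.

## Robot

A 7-joint arm with a two-finger parallel gripper is mounted at the origin on the work surface. World frame = base frame: x ahead of the robot, y to its left, z up, the work surface at z = 0. Lengths are in m, angles in rad, forces in N, time in s.
With the tool pointing down it reaches from about 0.4 to 0.85 m from the base axis. Payload 4.5 kg.
Tool frame: the origin (TCP) lies midway between the tips of the shut fingers; the grasp point (between the pads) lies 19 mm behind it; z points along the fingers, y is the line along which they close (so a half turn about z gives the same grasp; the last joint's range is limited). The gripper opens to 88 mm and grips with 3 to 60 N. Pads are 18 mm wide; open, the fingers measure 123 mm over their backs; the gripper's body (75 mm by 187 mm) begins 45 mm behind the grasp point.
Start: joints at [1.371, 0.689, -0.195, 1.565, 0.157, 0.902, -0.215], TCP at [0.145, -0.608, 0.239] pointing down, gripper open.
Joint ranges: [-3.01, 3.01], [-0.46, 2.08], [-1.47, 1.51], [0.13, 2.56], [-1, 4.14], [0.04, 2.09], [-2.66, 2.66]. Speed limits (rad/s): [2.57, 2.57, 3.14, 3.14, 3.14, 3.14, 3.14].

## Interface

Orientations are given as a unit quaternion [x, y, z, w].
In Python, from plant import r gives the robot as it stands. The module is installed in compiled form; this text tells all that it offers.
- The arm moves only by the tool step_arm, never from a script. Its argument "series" is a list of rows, each a list of 7 numbers: the shift along the world's x, y, z in mm, then the turn, a rotation vector about the world's x, y, z in rad, then the closure, from 0 (fully open) to 1 (shut). A call has 1 to 20 rows; each row shifts and turns the commanded pose from where the row before left it; what a row does not reach is not made up. A row lasts 1/10 s, in which the tool goes at most 50 mm and 8.59 degrees, less where a joint would pass 70% of its speed; a pose out of reach is approached as far as the arm can. A call is refused whole if a number of a shift passes 50 or a number of a turn 0.15, either way. A call with a gripper value outside its range is refused whole. The fingers move at their own pace and stop on an object; "force" is the grip in N (left out, the last holds). Time passes only in rows, so rows that do not move let the fingers close. It gives the time, the measured TCP pose, the force, the opening and the grip force at its end, in the units of the state.
- r.get_state(): the state, without advancing time (a new reading comes with each control period).
- r.snapshot(name): name is "side" or "top" or "wrist"; returns (picture, depth): 400x640x3 uint8, blue, green, red; 400x640 float32, m along the optical axis (not along the pixel's ray), 0 where there is no reading.
- r.get_calibration(name): a dict with "intrinsics" (3x3 intrinsics, pixels), "pose" (4x4, takes a point from camera to world coordinates). Camera axes: x right, y up, looking along -z (the intrinsics and any distortion apply to the point x, -y, -z); pixel columns grow to the right and rows downward; lengths in m; the calibration is good to about 2 mm. A picture is of the moment at which its call begins: read the wrist's pose just before it. get_calibration takes no time and is no camera call; for the wrist camera it gives the pose at the moment of the call.
- r.finish_job(): hands the job in; it is judged then, once.
The state is a dict: "clock": time; "q": joint angles; "qd": joint speeds; "joint_torque": joint torques, N m; "tool_pos": TCP position; "eef_rot": TCP orientation; "contact_force": force on the tool from outside, world axes, zero at the start; "moment": the same for the moment, N m; "opening": opening from 0.0 (shut) to 1.0 (fully open); "finger_force": force on a finger pad.
Only numpy, scipy, OpenCV 4.12 (cv2) and the standard library are available. Lean on these libraries where they do the work, as an engineer would, in place of code of your own. Each camera call takes 0.05 s, during which the arm holds its last target. There are 200 camera calls.

## Working session

There is one attempt and no reset: what is moved stays moved. The work goes in short steps, Python scripts to look and compute and a tool call to move; the robot and the scene stay as the last step left them, time stands still between calls to the robot, and variables do not carry over. Pictures are saved under pics/ and viewed, at most 11 in all, crops included, and the job is handed in when it is done.

Besides the shell and the picture viewer there is one more tool, called after "Emit:" by a JSON object that holds its "method" and its "body", one argument or row to a line. step_arm: Moves the arm, as the interface text tells. Its arguments: {"type":"object","properties":{"series":{"type":"array"},"force":{"type":"number"}},"required":["series"]}

```bash
mkdir -p pics
cat > h.py <<'E'
from plant import r
import numpy as np, cv2
def snap(name,fn):
    c=r.get_calibration(name); p,d=r.snapshot(name); cv2.imwrite('pics/'+fn+'.png',p); np.savez('pics/'+fn+'.npz',p=p,d=d,K=c['intrinsics'],T=c['pose']); return p,d,c
def load(fn):
    z=np.load('pics/'+fn+'.npz'); return z['p'],z['d'],dict(intrinsics=z['K'],pose=z['T'])
def ray(c,uv,z):
    K=np.array(c['intrinsics']);T=np.array(c['pose']);uv=np.atleast_2d(np.array(uv,float))
    d=np.c_[(uv[:,0]-K[0,2])/K[0,0],-(uv[:,1]-K[1,2])/K[1,1],-np.ones(len(uv))]@T[:3,:3].T
    o=T[:3,3]; return o+d*((z-o[2])/d[:,2])[:,None]
E
python3 - <<'E'
from h import *
for n in ['top','side']:
    p,d,c=snap(n,n+'0'); print(n,{k:np.round(v,3).tolist() for k,v in c.items()})
print(r.get_state())
E
```

```text
top {'intrinsics': [[458.855, 0.0, 330.141], [0.0, 458.855, 196.284], [0.0, 0.0, 1.0]], 'pose': [[-0.084, 0.972, -0.22, 0.324], [-0.996, -0.082, 0.017, 0.002], [-0.001, 0.221, 0.975, 1.099], [0.0, 0.0, 0.0, 1.0]]}
side {'intrinsics': [[427.939, 0.0, 312.587], [0.0, 427.939, 199.354], [0.0, 0.0, 1.0]], 'pose': [[-0.932, 0.274, -0.239, 0.299], [-0.363, -0.718, 0.594, 0.58], [-0.009, 0.641, 0.768, 0.828], [0.0, 0.0, 0.0, 1.0]]}
{'clock': 0.1, 'q': array([ 1.37079428,  0.6898786 , -0.1945347 ,  1.5662199 ,  0.15730004,
        0.90250959, -0.21506643]), 'qd': array([-0.00083622, -0.0007078 ,  0.00064159, -0.00350911,  0.00223198,
       -0.00022662, -0.00101374]), 'joint_torque': array([-3.35462886e-03, -5.28501320e+01, -1.27140652e+00, -1.53837436e+01,
       -5.25110832e-02,  2.00794362e-03,  3.09197378e-05]), 'tool_pos': array([ 0.14463387, -0.607459  ,  0.2380094 ]), 'eef_rot': array([ 9.93167601e-01,  1.16693859e-01, -1.50233053e-04, -7.97891505e-04]), 'contact_force': array([ 0.39980726, -0.33139292, -0.88276372]), 'moment': array([-0.011864  ,  0.03304078, -0.04049772]), 'finger_force': 0.0, 'opening': 1.000980277306922}
```

View pics/top0.png

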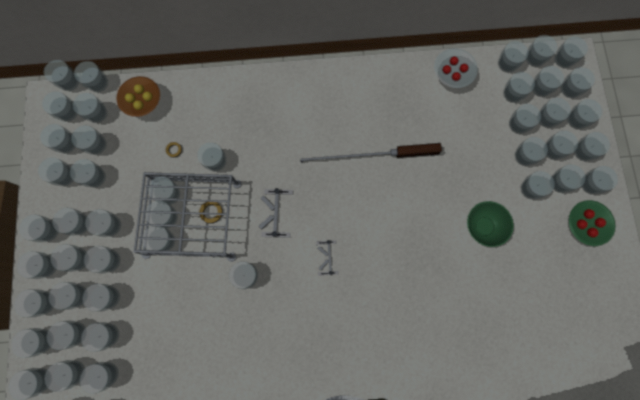

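View pics/side0.png

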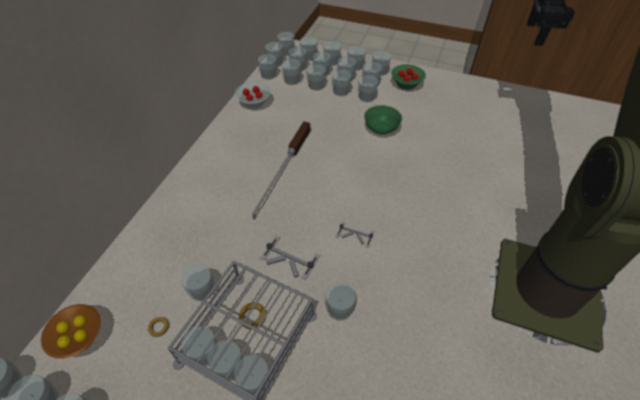

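The top view shows the rod with its handle at (418,150) and hook at (303,160). The guard spans (140–250, 175–255) and opens to the right. The ring is at (210,212), the larger stop at (275,213) and the decoy stop at (327,257).

The side view agrees: handle (300,138), hook (255,215), ring (252,314), stop (290,257).

Run:
```python
from h import *
p,d,c=load('top0')
q=cv2.resize(p[130:280,130:330],None,fx=4,fy=4,interpolation=cv2.INTER_CUBIC)
cv2.imwrite('pics/crop1.png',cv2.convertScaleAbs(q,alpha=1.6))
hsv=cv2.cvtColor(p,cv2.COLOR_BGR2HSV)
sub=hsv[195:235,190:235]; m=((sub[...,0]>12)&(sub[...,0]<30)&(sub[...,1]>90)).astype(np.uint8)
ys,xs=np.nonzero(m); (e,rad)=cv2.minEnclosingCircle(np.c_[xs+190,ys+195].astype(np.float32)); print('ring',e,rad,len(xs),ray(c,[e],.008))
# handle
sub=hsv[135:170,390:450]; m=((p[135:170,390:450].max(2)<75)&(sub[...,1]>80)); ys,xs=np.nonzero(m)
print('handle rect',cv2.minAreaRect(np.c_[xs+390,ys+135].astype(np.float32)),len(xs))
for n,uv,z in [('hook',(303,160),.02),('rod start',(395,153),.02),('hend',(441,148),.036),('hfront',(397,152),.036),('stop kn1',(278,190),.016),('kn2',(277,235),.016),('gfr1',(251,181),.075),('gfr2',(248,255),.075)]: print(n,ray(c,[uv],z).round(4))
```

```text
ring (210.5454559326172, 211.5454559326172) 11.039472579956055 188 [[0.557684   0.27484406 0.008     ]]
handle rect ((418.4492492675781, 149.78933715820312), (10.18832778930664, 43.674442291259766), 85.91438293457031) 426
hook [[0.6651 0.0421 0.02  ]]
rod start [[ 0.664  -0.1851  0.02  ]]
hend [[ 0.6623 -0.2953  0.036 ]]
hfront [[ 0.6611 -0.1875  0.036 ]]
stop kn1 [[0.5956 0.1081 0.016 ]]
kn2 [[0.4859 0.1169 0.016 ]]
gfr1 [[0.6074 0.1632 0.075 ]]
gfr2 [[0.4378 0.1776 0.075 ]]
```

View pics/crop1.png

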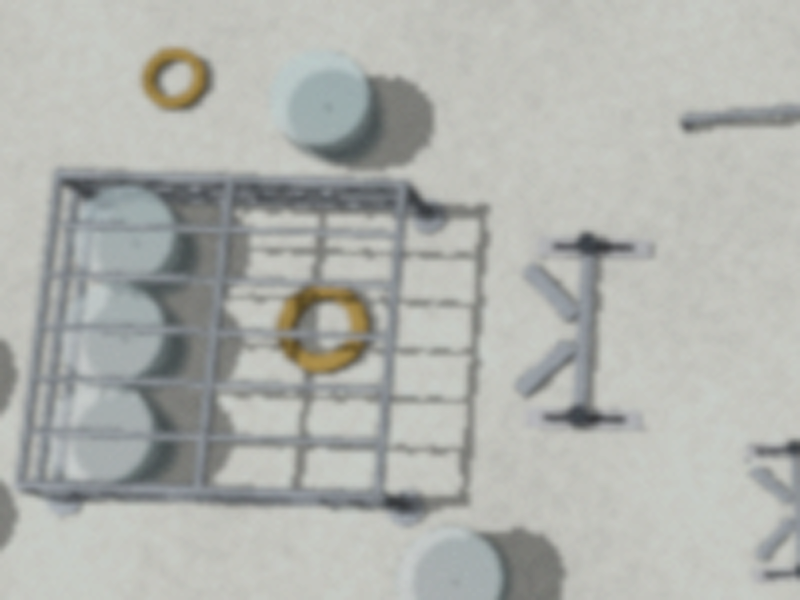

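The crop shows the guard's roof front edge from (405,183) to (380,497), with shadow beyond it. The ring is at (324,328). The V bars are at (550,290) and (545,370), the knobs at (588,243) and (583,417), and the V opens toward the guard.

```bash
python3 - <<'E'
from h import *
p,d,c=load('top0')
f=lambda u,v,z: ray(c,[(130+(u+.5)/4-.5,130+(v+.5)/4-.5)],z)[0]
P={n:f(*a) for n,a in dict(k1=(588,241,.016),k2=(583,416,.016),apex=(577,331,.01),gf1=(405,183,.075),gf2=(380,497,.075),gb1=(58,172,.075),gb2=(22,488,.075),ring=(324,328,.012),b1=(545,283,.01),b2=(535,378,.01)).items()}
for n in P: print(n,P[n].round(4))
def ang(v): return np.degrees(np.arctan2(-v[0],v[1])).round(2)  # ccw from +y
print('guard axis', ang(P['gb1']-P['gf1']),ang(P['gb2']-P['gf2']))
w=P['k1']-P['k2']; print('stop width',np.linalg.norm(w),'axis',ang(np.array([-w[1],w[0]])))
a,b=ray(c,[(303,160)],.02)[0],ray(c,[(395,153)],.02)[0]; print('rod axis',ang(a-b))
print('handle ctr',ray(c,[(418.4,149.8)],.03))
E
python3 - <<'E'
from h import *
# side view handle & hook check
p,d,c=load('side0')
hsv=cv2.cvtColor(p,cv2.COLOR_BGR2HSV)[115:165,280:320]; m=(p[115:165,280:320].max(2)<75)&(hsv[...,1]>80)
ys,xs=np.nonzero(m); R=cv2.minAreaRect(np.c_[xs+280,ys+115].astype(np.float32)); print(R,ray(c,[R[0]],.022))
hs=cv2.cvtColor(p,cv2.COLOR_BGR2HSV)[295:332,232:272]; m=(hs[...,0]>12)&(hs[...,0]<30)&(hs[...,1]>90)
ys,xs=np.nonzero(m); e=cv2.fitEllipse(cv2.convexHull(np.c_[xs+232,ys+295].astype(np.int32))); print(e,ray(c,[e[0]],.008))
for uv in [(255,215)]: print('hook',ray(c,[uv],.02))
for uv in [(270,246),(310,263)]: print('knob',ray(c,[uv],.012))
E
```

```text
k1 [0.5962 0.1114 0.016 ]
k2 [0.4895 0.1206 0.016 ]
apex [0.5424 0.1219 0.01  ]
gf1 [0.6247 0.209  0.075 ]
gf2 [0.4447 0.2294 0.075 ]
gb1 [0.6482 0.4092 0.075 ]
gb2 [0.4664 0.4281 0.075 ]
ring [0.5566 0.2737 0.012 ]
b1 [0.5736 0.1396 0.01  ]
b2 [0.5158 0.1487 0.01  ]
guard axis -6.69 -6.24
stop width 0.10700060384665996 axis -4.91
rod axis -0.27
handle ctr [[ 0.66421436 -0.24133484  0.03      ]]
((299.4897155761719, 136.81747436523438), (9.37987232208252, 32.44928741455078), 30.465543746948242) [[ 0.66668567 -0.24271212  0.022     ]]
((252.0404815673828, 314.214111328125), (23.546541213989258, 25.93699836730957), 60.21733474731445) [[0.55877425 0.27391844 0.008     ]]
hook [[0.66134968 0.04907842 0.02      ]]
knob [[0.59334329 0.11201415 0.012     ]]
knob [[0.4917862  0.12111274 0.012     ]]
```

Emit:
{"method": "step_arm", "body": {
  "series": [
    [20,14,0,0,0,0.096,0],
    [37,26,0,0,0,0.096,0],
    [37,26,0,0,0,0.096,0],
    [37,26,0,0,0,0.096,0],
    [37,26,0,0,0,0.096,0],
    [37,26,0,0,0,0.096,0],
    [37,26,0,0,0,0.096,0],
    [37,26,0,0,0,0.096,0],
    [37,26,0,0,0,0.096,0],
    [37,26,0,0,0,0.096,0],
    [37,26,0,0,0,0.096,0],
    [37,26,0,0,0,0.096,0],
    [37,26,0,0,0,0.096,0],
    [37,26,0,0,0,0.09,0],
    [19,13.5,-40,0,0,0,0],
    [0,0,0,0,0,0,0],
    [0,0,0,0,0,0,0]
  ]
}}

```text
clock: 1.8
tool_pos: [0.6639, -0.2424, 0.1973]
eef_rot: [0.707, 0.708, -0.001, -0.001]
contact_force: [-1.0, -1.2, 0.4]
opening: 0.998
finger_force: 0.0
```

Run:
```python
from h import *
s=r.get_state(); print(s['clock'],s['tool_pos'],s['eef_rot'],s['q'])
from scipy.spatial.transform import Rotation as R
print(R.from_quat(s['eef_rot']).as_matrix().round(3))
p,d,c=snap('wrist','w1'); print(np.array(c['pose']).round(3))
```

```text
1.8 [ 0.66388223 -0.24240837  0.19725647] [ 0.70650404  0.70770705 -0.00111003 -0.00124076] [ 0.51101609  0.88330059 -0.48899971  1.31179177  0.43127376  1.05400398
 -0.0377863 ]
[[-0.002  1.    -0.003]
 [ 1.     0.002  0.   ]
 [ 0.    -0.003 -1.   ]]
[[ 1.    -0.003  0.003  0.664]
 [ 0.002  0.953  0.302 -0.165]
 [-0.004 -0.302  0.953  0.343]
 [ 0.     0.     0.     1.   ]]
```

View pics/w1.png

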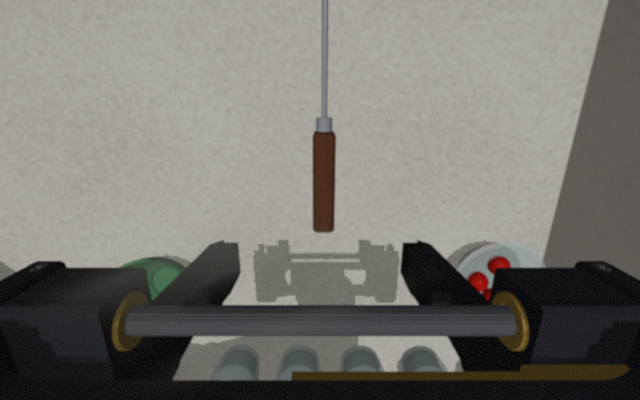

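The wrist view has the handle centred at about (324,182), spanning rows 132–231, with the rod running straight up to (325,0).

Run:
```python
from h import *
p,d,c=load('w1')
s=p.astype(int); m=((s[...,2]-s[...,0])>25); m[:, :290]=0; m[:,360:]=0; m[240:]=0
ys,xs=np.nonzero(m); R=cv2.minAreaRect(np.c_[xs,ys].astype(np.float32)); print(R)
for v in (135,182,228):
    x=xs[ys==v]; print(v,x.min(),x.max(), ray(c,[(x.mean(),v)],.036).round(4))
print('back/front',ray(c,[(324,ys.min())],.036),ray(c,[(324,ys.max())],.036))
print(ray(c,[(325,5)],.02),ray(c,[(324.3,100)],.02))
```

```text
((323.9999694824219, 181.49996948242188), (19.999996185302734, 96.99998474121094), 0.0)
135 314 333 [[ 0.6662 -0.1922  0.036 ]]
182 314 333 [[ 0.6665 -0.2409  0.036 ]]
228 314 332 [[ 0.6662 -0.2933  0.036 ]]
back/front [[ 0.66670378 -0.19020495  0.036     ]] [[ 0.66732801 -0.29572663  0.036     ]]
[[ 0.66710309 -0.07390814  0.02      ]] [[ 0.66697127 -0.15844403  0.02      ]]
```

Emit:
{"method": "step_arm", "body": {
  "series": [
    [2.5,0,-40,0,0,0,0],
    [0,0,-45,0,0,0,0],
    [0,0,-45,0,0,0,0],
    [0,0,-35,0,0,0,0],
    [0,0,-18,0,0,0,0],
    [0,0,-8,0,0,0,0],
    [0,0,0,0,0,0,0],
    [0,0,0,0,0,0,1],
    [0,0,0,0,0,0,1],
    [0,0,0,0,0,0,1],
    [0,0,0,0,0,0,1],
    [0,0,0,0,0,0,1],
    [0,0,0,0,0,0,1],
    [0,0,0,0,0,0,1],
    [0,0,0,0,0,0,1],
    [0,0,0,0,0,0,1],
    [0,0,0,0,0,0,1]
  ],
  "force": 50
}}

```text
clock: 3.55
tool_pos: [0.6673, -0.2425, 0.0077]
eef_rot: [0.707, 0.707, 0.0, -0.0]
contact_force: [0.7, -0.8, 0.5]
opening: 0.266
finger_force: 50.0
```

Emit:
{"method": "step_arm", "body": {
  "series": [
    [0,0,8,0,0,0,1],
    [0,0,12,0,0,0,1],
    [0,0,12,0,0,0,1],
    [-12,9,0,0,0,-0.01,1],
    [-25,18,0,0,0,-0.02,1],
    [-30,22,0,0,0,-0.02,1],
    [-30,22,0,0,0,-0.02,1],
    [-30,20,0,0,0,-0.02,1],
    [-18,13,0,0,0,-0.015,1],
    [-7,5,0,0,0,0,1],
    [0,0,0,0,0,0,1],
    [0,0,0,0,0,0,1],
    [0,0,0,0,0,0,1]
  ]
}}

```text
clock: 4.85
tool_pos: [0.5171, -0.1346, 0.0399]
eef_rot: [0.743, 0.669, 0.001, 0.001]
contact_force: [0.6, -0.0, -0.8]
opening: 0.266
finger_force: 50.0
```

Run:
```python
from h import *
s=r.get_state(); print(s['tool_pos'],s['contact_force'],s['moment'])
for n in ['top','wrist','side']: p,d,c=snap(n,n+'2')
a=cv2.imread('pics/top2.png')[150:260,130:330]; b=cv2.imread('pics/side2.png')[190:330,170:370]
q=np.vstack([cv2.resize(a,None,fx=3,fy=3,interpolation=2)[:290],cv2.resize(b,None,fx=3,fy=3,interpolation=2)[:310]])
cv2.imwrite('pics/c2.png',cv2.convertScaleAbs(q,alpha=1.5))
```

```text
[ 0.51708463 -0.13461105  0.03989857] [ 0.62505602 -0.02178161 -0.84345228] [-0.09038391 -0.11596732  0.02694123]
```

View pics/wrist2.png

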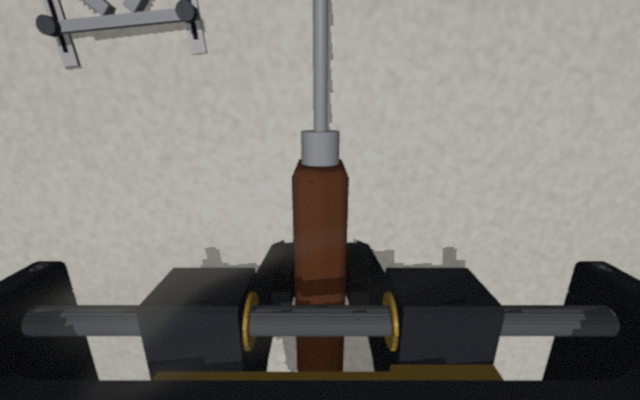

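View pics/c2.png

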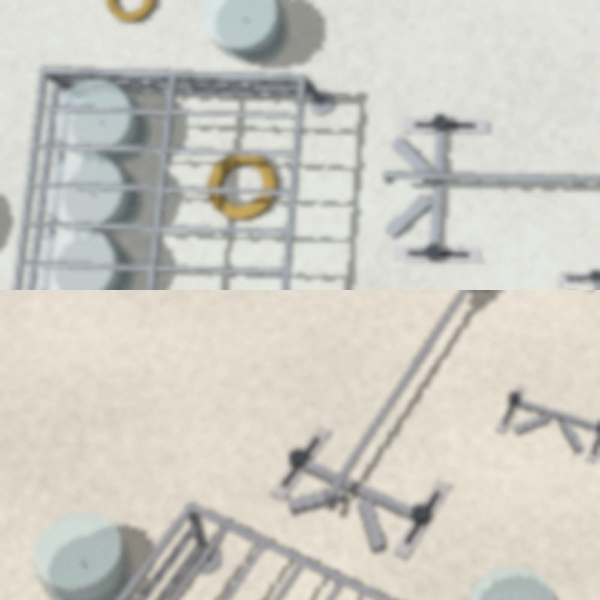

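In the wrist view the rod lies straight in the grip, leaving upward at (320,0–130). In the composite, the hook end is over the V at about (390,177) in the top part and (342,492) in the side part. The ring is at (243,187), undisturbed.

Run:
```python
from h import *
_,_,c=load('top2'); _,_,s=load('side2')
a=ray(c,[(260,209)],.052)[0]; print(a)
print(ray(s,[(284,254)],.052)[0])
h=np.array([.5171,-.1346])+.29*np.array([.1045,.9945]); print('expected',h)
print('rod near',ray(c,[(130+590/3,150+182/3)],.052)[0])
p,_,_=load('top2'); hs=cv2.cvtColor(p,cv2.COLOR_BGR2HSV)[195:235,190:235]; m=((hs[...,0]>12)&(hs[...,0]<30)&(hs[...,1]>90)); ys,xs=np.nonzero(m); e=cv2.fitEllipse(cv2.convexHull(np.c_[xs+190,ys+195].astype(np.int32))); print(ray(c,[e[0]],.008))
```

```text
[0.54466502 0.14900543 0.052     ]
[0.54233879 0.14278413 0.052     ]
expected [0.547405 0.153805]
rod near [ 0.52772412 -0.00522946  0.052     ]
[[0.55735466 0.27505139 0.008     ]]
```

Emit:
{"method": "step_arm", "body": {
  "series": [
    [1,10,0,0,0,0,1],
    [2,20,0,0,0,0,1],
    [3,25,0,0,0,0,1],
    [3,25,0,0,0,0,1],
    [2,24,0,0,0,0,1],
    [1,13,0,0,0,0,1],
    [0,5,0,0,0,0,1],
    [0,0,0,0,0,0,1],
    [0,0,-6,0,0,0,1],
    [0,0,-4,0,0,0,1],
    [0,0,0,0,0,0,1],
    [0,0,0,0,0,0,1]
  ]
}}

```text
clock: 6.2
tool_pos: [0.5271, -0.0122, 0.0294]
eef_rot: [0.743, 0.669, -0.0, -0.0]
contact_force: [1.4, 0.4, -2.1]
opening: 0.265
finger_force: 50.0
```

Run:
```python
from h import *
s=r.get_state(); print(s['tool_pos'],s['contact_force'])
for n in ['top','side']: p,d,c=snap(n,n+'3')
a=cv2.imread('pics/top3.png')[190:230,180:280]; b=cv2.imread('pics/side3.png')[250:340,215:315]
q=np.vstack([cv2.resize(a,None,fx=6,fy=6,interpolation=2),cv2.resize(b,None,fx=4,fy=4,interpolation=2).copy()[:,:].repeat(1,0) if 0 else cv2.resize(b[30:85],(600,330),interpolation=2)])
cv2.imwrite('pics/c3.png',cv2.convertScaleAbs(q,alpha=1.5))
```

```text
[ 0.52710939 -0.01223218  0.02942745] [ 1.37034633  0.43040998 -2.07538422]
```

View pics/c3.png

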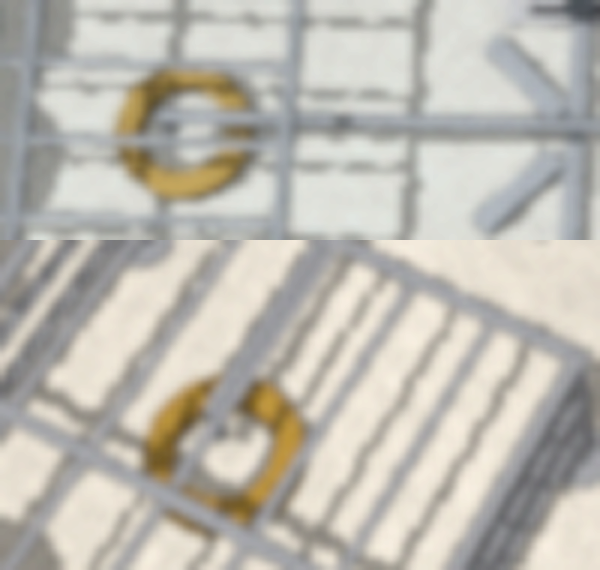

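The composite shows the rod end just inside the bore. In the top part, the rod end is at (165,118) against a ring centre of (185,133). In the side part, the rod end is at (225,410) against (225,452).

Run:
```python
from h import *
_,_,c=load('top3'); _,_,s=load('side3')
print(ray(c,[(207.5,209.7)],.042)[0],ray(c,[(210.8,212.2)],.010)[0])
print(ray(s,[(215+225/6,280+412/6-40)],.042)[0],ray(s,[(215+225/6,280+452/6-40)],.010)[0])
```

```text
[0.55543452 0.27336779 0.042     ] [0.55559323 0.27377361 0.01      ]
[0.55237005 0.27580748 0.042     ] [0.55618318 0.27650519 0.01      ]
```

Emit:
{"method": "step_arm", "body": {
  "series": [
    [1,0,-4,0,0,0,1],
    [0,0,-4,0,0,0,1],
    [0,0,-4,0,0,0,1],
    [0,0,-3,0,0,0,1],
    [0,0,-2,0,0,0,1],
    [0,0,0,0,0,0,1],
    [0,0,0,0,0,0,1],
    [0,0,0,0,0,0,1]
  ]
}}

```text
clock: 7.1
tool_pos: [0.5284, -0.0115, 0.0129]
eef_rot: [0.743, 0.669, 0.0, 0.0]
contact_force: [-0.5, -0.0, -0.6]
opening: 0.269
finger_force: 50.0
```

Emit:
{"method": "step_arm", "body": {
  "series": [
    [-0.2,-2,0,0,0,0,1],
    [-0.2,-2,0,0,0,0,1],
    [-0.2,-2,0,0,0,0,1],
    [-0.2,-2,0,0,0,0,1],
    [-0.2,-2,0,0,0,0,1],
    [-0.2,-2,0,0,0,0,1],
    [-0.2,-2,0,0,0,0,1],
    [-0.2,-2,0,0,0,0,1],
    [-0.2,-2,0,0,0,0,1],
    [-0.2,-2,0,0,0,0,1],
    [-0.2,-2,0,0,0,0,1],
    [-0.2,-2,0,0,0,0,1],
    [-0.3,-3,0,0,0,0,1],
    [-0.3,-3,0,0,0,0,1],
    [-0.3,-3,0,0,0,0,1],
    [-0.3,-3,0,0,0,0,1],
    [-0.3,-3,0,0,0,0,1],
    [-0.3,-3,0,0,0,0,1],
    [-0.3,-3,0,0,0,0,1],
    [-0.3,-3,0,0,0,0,1]
  ]
}}

```text
clock: 9.1
tool_pos: [0.5235, -0.0598, 0.0127]
eef_rot: [0.743, 0.669, 0.0, 0.0]
contact_force: [-0.6, 1.4, -2.2]
opening: 0.267
finger_force: 50.0
```

Emit:
{"method": "step_arm", "body": {
  "series": [
    [-0.3,-3,0,0,0,0,1],
    [-0.3,-3,0,0,0,0,1],
    [-0.3,-3,0,0,0,0,1],
    [-0.3,-3,0,0,0,0,1],
    [-0.3,-3,0,0,0,0,1],
    [-0.3,-3,0,0,0,0,1],
    [-0.3,-3,0,0,0,0,1],
    [-0.3,-3,0,0,0,0,1],
    [-0.3,-3,0,0,0,0,1],
    [-0.3,-3,0,0,0,0,1],
    [-0.3,-3,0,0,0,0,1],
    [-0.3,-3,0,0,0,0,1],
    [-0.3,-3,0,0,0,0,1],
    [0,0,0,0,0,0,1],
    [0,0,0,0,0,0,1],
    [0,0,0,0,0,0,1]
  ]
}}

```text
clock: 10.7
tool_pos: [0.5196, -0.0987, 0.0127]
eef_rot: [0.743, 0.669, -0.0, 0.0]
contact_force: [0.3, 0.3, -1.5]
opening: 0.264
finger_force: 50.0
```

Run:
```python
from h import *
s=r.get_state(); print(s['tool_pos'],s['contact_force'])
p,d,c=snap('top','top4'); hs=cv2.cvtColor(p,cv2.COLOR_BGR2HSV)[190:235,190:290]; m=((hs[...,0]>12)&(hs[...,0]<30)&(hs[...,1]>90)); ys,xs=np.nonzero(m); e=cv2.fitEllipse(cv2.convexHull(np.c_[xs+190,ys+190].astype(np.int32))); print(e,ray(c,[e[0]],.008))
cv2.imwrite('pics/c4.png',cv2.convertScaleAbs(cv2.resize(p[180:250,200:300],None,fx=6,fy=6,interpolation=2),alpha=1.5))
```

```text
[ 0.5195774  -0.09865291  0.01274474] [ 0.34004497  0.27804785 -1.51377306]
((240.8701629638672, 212.0209503173828), (20.786388397216797, 22.17389488220215), 88.82333374023438) [[0.55035313 0.20169634 0.008     ]]
```

View pics/c4.png

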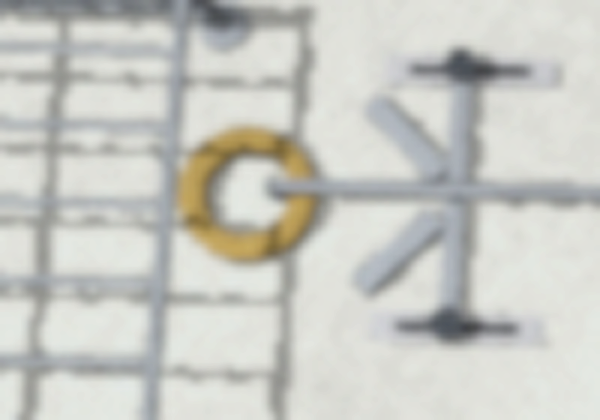

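In this crop the ring is out in front of the guard at (250,195), with the pin on its right inner edge at (275,187). The V lies straight ahead, its bars at (405,135) and (400,250).

Emit:
{"method": "step_arm", "body": {
  "series": [
    [-0.2,-2,0,0,0,0,1],
    [-0.2,-2,0,0,0,0,1],
    [-0.2,-2,0,0,0,0,1],
    [-0.2,-2,0,0,0,0,1],
    [-0.2,-2,0,0,0,0,1],
    [-0.2,-2,0,0,0,0,1],
    [-0.2,-2,0,0,0,0,1],
    [-0.2,-2,0,0,0,0,1],
    [-0.2,-2,0,0,0,0,1],
    [-0.2,-2,0,0,0,0,1],
    [-0.2,-2,0,0,0,0,1],
    [-0.2,-2,0,0,0,0,1],
    [-0.2,-2,0,0,0,0,1],
    [-0.2,-2,0,0,0,0,1],
    [-0.2,-2,0,0,0,0,1],
    [-0.1,-1,0,0,0,0,1],
    [0,0,0,0,0,0,1],
    [0,0,0,0,0,0,1]
  ]
}}

```text
clock: 12.55
tool_pos: [0.5164, -0.1299, 0.0127]
eef_rot: [0.743, 0.669, -0.0, 0.0]
contact_force: [0.2, 0.4, -1.8]
opening: 0.266
finger_force: 50.0
```

Emit:
{"method": "step_arm", "body": {
  "series": [
    [-0.1,-1,0,0,0,0,1],
    [-0.1,-1,0,0,0,0,1],
    [0,0,0,0,0,0,1]
  ]
}}

```text
clock: 12.85
tool_pos: [0.5163, -0.1316, 0.0127]
eef_rot: [0.743, 0.669, 0.0, 0.0]
contact_force: [0.4, 0.6, -1.1]
opening: 0.268
finger_force: 50.0
```

```bash
cat > ringpos.py <<'E'
from h import *
import sys
s=r.get_state(); print(s['clock'],s['tool_pos'],s['contact_force'],s['moment'])
p,d,c=snap('top',sys.argv[1]); hs=cv2.cvtColor(p,cv2.COLOR_BGR2HSV)[190:235,190:290]; m=((hs[...,0]>12)&(hs[...,0]<30)&(hs[...,1]>90)); ys,xs=np.nonzero(m); e=cv2.fitEllipse(cv2.convexHull(np.c_[xs+190,ys+190].astype(np.int32))); print(e,ray(c,[e[0]],.008))
cv2.imwrite('pics/c_'+sys.argv[1]+'.png',cv2.convertScaleAbs(cv2.resize(p[180:250,200:300],None,fx=6,fy=6,interpolation=2),alpha=1.5))
E
python3 ringpos.py t5
```

```text
12.85 [ 0.51629817 -0.13157347  0.01273905] [ 0.41190446  0.56230391 -1.07437278] [ 0.02420405 -0.10750583 -0.00597748]
((254.29246520996094, 212.12692260742188), (21.320899963378906, 21.61378288269043), 82.66375732421875) [[0.54736708 0.16932273 0.008     ]]
```

Emit:
{"method": "step_arm", "body": {
  "series": [
    [-0.1,-1,0,0,0,0,1],
    [-0.1,-1,0,0,0,0,1],
    [-0.1,-1,0,0,0,0,1],
    [0,0,0,0,0,0,1]
  ]
}}

```text
clock: 13.3
tool_pos: [0.516, -0.1348, 0.0127]
eef_rot: [0.743, 0.669, -0.0, 0.0]
contact_force: [0.4, 0.7, -1.3]
opening: 0.266
finger_force: 50.0
```

Emit:
{"method": "step_arm", "body": {
  "series": [
    [-0.1,-1,0,0,0,0,1],
    [0,0,0,0,0,0,1]
  ]
}}

```text
clock: 13.5
tool_pos: [0.5159, -0.1357, 0.0127]
eef_rot: [0.743, 0.669, -0.0, 0.0]
contact_force: [0.3, 0.2, -1.6]
opening: 0.266
finger_force: 50.0
```

Emit:
{"method": "step_arm", "body": {
  "series": [
    [-0.1,-1,0,0,0,0,1],
    [0,0,0,0,0,0,1]
  ]
}}

```text
clock: 13.7
tool_pos: [0.5158, -0.1367, 0.0127]
eef_rot: [0.743, 0.669, -0.0, 0.0]
contact_force: [-0.2, -0.5, -1.6]
opening: 0.266
finger_force: 50.0
```

Emit:
{"method": "step_arm", "body": {
  "series": [
    [-0.1,-0.8,0,0,0,0,1],
    [0,0,0,0,0,0,1]
  ]
}}

```text
clock: 13.9
tool_pos: [0.5157, -0.1373, 0.0127]
eef_rot: [0.743, 0.669, 0.0, 0.0]
contact_force: [0.2, 0.4, -1.5]
opening: 0.267
finger_force: 50.0
```

Emit:
{"method": "step_arm", "body": {
  "series": [
    [-0.1,-0.8,0,0,0,0,1],
    [0,0,0,0,0,0,1]
  ]
}}

```text
clock: 14.1
tool_pos: [0.5156, -0.1381, 0.0127]
eef_rot: [0.743, 0.669, 0.0, -0.0]
contact_force: [-0.1, 1.0, -0.8]
opening: 0.268
finger_force: 50.0
```

```bash
python3 ringpos.py t6
```

```text
14.1 [ 0.51559489 -0.13809038  0.01272311] [-0.10423935  0.98445749 -0.80013539] [ 0.14863382 -0.05963516  0.03885099]
((256.8186950683594, 211.93310546875), (20.778793334960938, 22.01485824584961), 74.18911743164062) [[0.54733133 0.16320484 0.008     ]]
```

View pics/c_t6.png

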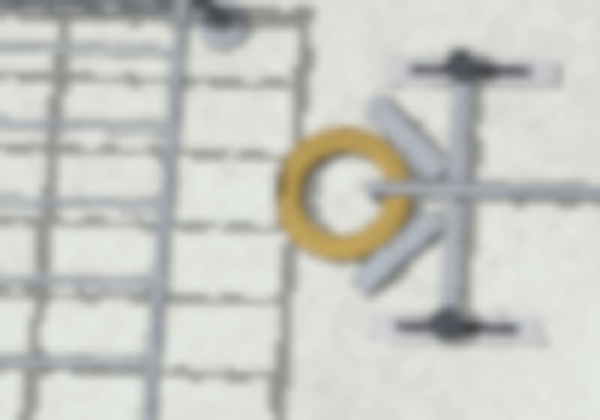

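The ring is at (345,195), almost on both bars. It is closest to the lower one at (400,240).

Emit:
{"method": "step_arm", "body": {
  "series": [
    [-0.1,-0.7,0,0,0,0,1],
    [0,0,0,0,0,0,1]
  ]
}}

```text
clock: 14.35
tool_pos: [0.5157, -0.1382, 0.0127]
eef_rot: [0.743, 0.67, 0.0, -0.0]
contact_force: [0.7, 2.6, -1.3]
opening: 0.27
finger_force: 50.0
```

Emit:
{"method": "step_arm", "body": {
  "series": [
    [-0.1,-0.7,0,0,0,0,1],
    [0,0,0,0,0,0,1]
  ]
}}

```text
clock: 14.55
tool_pos: [0.5157, -0.1384, 0.0127]
eef_rot: [0.743, 0.67, 0.001, -0.0]
contact_force: [0.6, 4.1, -1.9]
opening: 0.267
finger_force: 50.0
```

Emit:
{"method": "step_arm", "body": {
  "series": [
    [-0.1,-0.5,0,0,0,0,1],
    [0,0,0,0,0,0,1]
  ]
}}

```text
clock: 14.75
tool_pos: [0.5157, -0.1385, 0.0127]
eef_rot: [0.742, 0.67, 0.001, -0.0]
contact_force: [0.7, 5.9, -1.8]
opening: 0.267
finger_force: 50.0
```

Emit:
{"method": "step_arm", "body": {
  "series": [
    [-0.1,-0.5,0,0,0,0,1],
    [0,0,0,0,0,0,1],
    [0,0,0,0,0,0,1]
  ]
}}

```text
clock: 15.05
tool_pos: [0.5158, -0.1385, 0.0127]
eef_rot: [0.742, 0.67, 0.001, -0.001]
contact_force: [-0.2, 6.4, -2.6]
opening: 0.263
finger_force: 50.0
```

```bash
python3 ringpos.py t7
```

```text
15.05 [ 0.51576727 -0.13852995  0.01271314] [-0.17740341  6.40593986 -2.64903028] [ 1.16017728 -0.20098479 -0.05931726]
((256.8667907714844, 211.8656768798828), (20.839597702026367, 21.917879104614258), 73.70360565185547) [[0.54748757 0.16308075 0.008     ]]
```

View pics/c_t7.png

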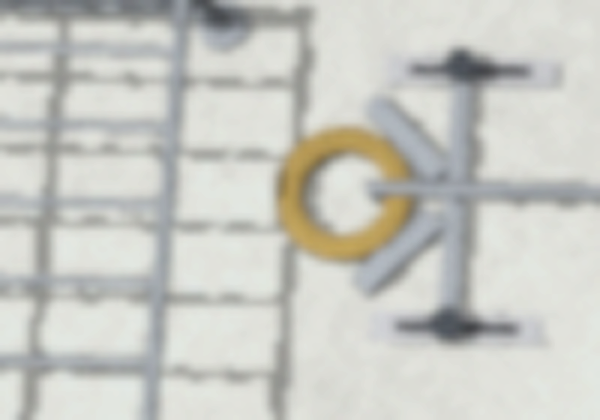

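Emit:
{"method": "step_arm", "body": {
  "series": [
    [0,-0.4,0,0,0,0,1],
    [0,0,0,0,0,0,1],
    [0,0,0,0,0,0,1],
    [0,0,0,0,0,0,1],
    [0,0,0,0,0,0,1]
  ]
}}

```text
clock: 15.6
tool_pos: [0.5159, -0.1386, 0.0127]
eef_rot: [0.742, 0.67, 0.002, -0.001]
contact_force: [1.3, 7.1, -2.2]
opening: 0.272
finger_force: 50.0
```

Emit:
{"method": "step_arm", "body": {
  "series": [
    [0,1,0,0,0,0,1],
    [0.1,2,0,0,0,0,1],
    [0.2,3,0,0,0,0,1],
    [0.3,3,0,0,0,0,1],
    [0.3,3,0,0,0,0,1],
    [0.2,2,0,0,0,0,1],
    [0,0,0,0,0,0,1],
    [0,0,0,0,0,0,1]
  ]
}}

```text
clock: 16.4
tool_pos: [0.5163, -0.127, 0.0128]
eef_rot: [0.743, 0.669, -0.0, 0.0]
contact_force: [0.2, 1.1, -1.6]
opening: 0.267
finger_force: 50.0
```

```bash
python3 ringpos.py t8
```

```text
16.4 [ 0.51629107 -0.12704509  0.01277189] [ 0.15574088  1.10094415 -1.58756856] [-0.10747904 -0.06981118  0.05656799]
((256.8186950683594, 211.93310546875), (20.778793334960938, 22.01485824584961), 74.18911743164062) [[0.54733133 0.16320484 0.008     ]]
```

Emit:
{"method": "step_arm", "body": {
  "series": [
    [0,0,3,0,0,0,1],
    [0,0,6,0,0,0,1],
    [0,0,10,0,0,0,1],
    [0,0,12,0,0,0,1],
    [0,0,11,0,0,0,1],
    [10,-8,0,0,0,0,1],
    [20,-15,0,0,0,0.015,1],
    [30,-23,0,0,0,0.025,1],
    [30,-23,0,0,0,0.025,1],
    [30,-23,0,0,0,0.025,1],
    [20,-15,0,0,0,0.015,1],
    [10.5,-8,0,0,0,0,1],
    [0,0,0,0,0,0,1],
    [0,0,-15,0,0,0,1],
    [0,0,-14,0,0,0,1],
    [0,0,-8,0,0,0,1],
    [0,0,-4,0,0,0,1],
    [0,0,0,0,0,0,1],
    [0,0,0,0,0,0,1]
  ]
}}

```text
clock: 18.35
tool_pos: [0.667, -0.2418, 0.0139]
eef_rot: [0.707, 0.708, 0.0, 0.0]
contact_force: [0.3, 0.3, -2.0]
opening: 0.269
finger_force: 50.0
```

Emit:
{"method": "step_arm", "body": {
  "series": [
    [0,0,-3,0,0,0,1],
    [0,0,-2,0,0,0,1],
    [0,0,-1,0,0,0,1],
    [0,0,0,0,0,0,1],
    [0,0,0,0,0,0,1]
  ]
}}

```text
clock: 18.85
tool_pos: [0.6669, -0.2419, 0.0078]
eef_rot: [0.707, 0.707, 0.0, 0.0]
contact_force: [0.4, 0.8, -1.4]
opening: 0.268
finger_force: 50.0
```

Tip height is at table level, so I release gently and retract.

Emit:
{"method": "step_arm", "body": {
  "series": [
    [0,0,0,0,0,0,0.65],
    [0,0,0,0,0,0,0.6],
    [0,0,0,0,0,0,0.4],
    [0,0,0,0,0,0,0.2],
    [0,0,0,0,0,0,0],
    [0,0,0,0,0,0,0],
    [0,0,0,0,0,0,0],
    [0,0,0,0,0,0,0],
    [0,0,5,0,0,0,0],
    [0,0,15,0,0,0,0],
    [0,0,30,0,0,0,0],
    [0,0,40,0,0,0,0],
    [0,0,40,0,0,0,0],
    [0,0,30,0,0,0,0],
    [0,0,0,0,0,0,0],
    [0,0,0,0,0,0,0]
  ]
}}

```text
clock: 20.45
tool_pos: [0.6672, -0.242, 0.1695]
eef_rot: [0.707, 0.707, 0.001, 0.001]
contact_force: [-0.6, 0.2, -1.2]
opening: 1.0
finger_force: 0.0
```

```bash
python3 ringpos.py t9
python3 - <<'E'
from h import *
cv2.imwrite('pics/fin.png',cv2.convertScaleAbs(cv2.resize(cv2.imread('pics/t9.png')[120:270,190:460],None,fx=2.9,fy=2.9,interpolation=2),alpha=1.5))
E
```

```text
20.45 [ 0.66724704 -0.24202393  0.16950723] [-0.64666472  0.15494949 -1.22805895] [-0.0225234  -0.09735747 -0.00161294]
((256.8613586425781, 211.9048614501953), (20.86598014831543, 22.11237907409668), 77.96609497070312) [[0.5473922  0.16309853 0.008     ]]
```

View pics/fin.png

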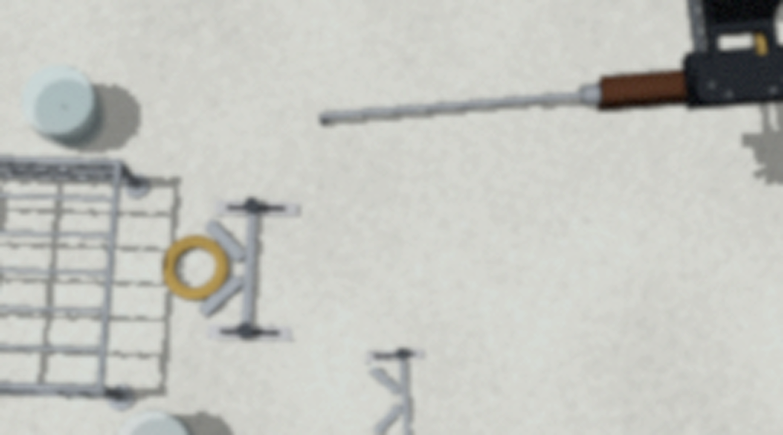

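The ring sits in the V at (197,267). The rod lies at its old place, hook at (325,118), released and clear, and the glasses are unmoved.

```bash
python3 -c "
from plant import r
print(r.finish_job())"
```

```text
the job is handed in; nothing more can be done
None
```

I've handed the job in at about 20 s of the 72 s allowed: the ring is home in the V stop, pressed at about 7 N at the wrist, and the rod is back where it lay; no verdict came back.

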